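# Run a finger along the hob's touch bar

## Task

Turn the hob up to full: with a fingertip, stroke its curved touch bar from the end with the minus marker to the end with the plus marker, touching all six raised dots lightly in turn. Finish with the fingertip still resting lightly on the last dot, the one next to the plus, and hold it there. Press gently all the way, take hold of nothing, and leave the saucepan, the shakers and the other kitchen things where they stand.

Things in the scene. Friction and masses are not known exactly. Their poses are not given: they have to be found in the camera images.
- hob: portable hob, a white box with a black deck, 300 (its x) x 340 (its y) x 60 mm high, fixed to the worktop; origin at the centre of its underside, z up, its -x side towards the robot. The round cooking zone is centred at x = +40 mm, y = 0.
- bar_mid (a point): middle of the flat top of the curved touch bar: a bare aluminium band 30 mm wide and about 245 mm long, bent to an arc of 160 mm radius about the centre of the cooking zone, on the robot's side of it. At rest its top is 70 mm above the worktop and 10 mm above the deck. A fingertip can slide along it and over its dots.
- bar (a joint): how far the touch bar is pressed down, in m: 0 at rest, 0.008 at its stop. It moves straight down as one piece on a spring: it starts to give at about 1.2 N and then takes 0.8 N per mm (about 8 N at the stop). More than 15 N on it is too hard.
- dot1 (a point): raised black round dot 1 of six on the bar, a smooth dome 12 mm across and 2 mm high; this point is the middle of its foot, on the bar's top. The dots are 36 mm apart in a row along the arc, numbered from the hob's -y end (dot1) to its +y end (dot6); counts as touched when a finger presses on it with more than 0.3 N.
- dot2 (a point): raised black round dot 2 of six on the bar, a smooth dome 12 mm across and 2 mm high; this point is the middle of its foot, on the bar's top. The dots are 36 mm apart in a row along the arc, numbered from the hob's -y end (dot1) to its +y end (dot6).
- dot3 (a point): raised black round dot 3 of six on the bar, a smooth dome 12 mm across and 2 mm high; this point is the middle of its foot, on the bar's top. The dots are 36 mm apart in a row along the arc, numbered from the hob's -y end (dot1) to its +y end (dot6).
- dot4 (a point): raised black round dot 4 of six on the bar, a smooth dome 12 mm across and 2 mm high; this point is the middle of its foot, on the bar's top. The dots are 36 mm apart in a row along the arc, numbered from the hob's -y end (dot1) to its +y end (dot6).
- dot5 (a point): raised black round dot 5 of six on the bar, a smooth dome 12 mm across and 2 mm high; this point is the middle of its foot, on the bar's top. The dots are 36 mm apart in a row along the arc, numbered from the hob's -y end (dot1) to its +y end (dot6).
- dot6 (a point): raised black round dot 6 of six on the bar, a smooth dome 12 mm across and 2 mm high; this point is the middle of its foot, on the bar's top. The dots are 36 mm apart in a row along the arc, numbered from the hob's -y end (dot1) to its +y end (dot6).
- minus: the minus marker, one bare aluminium strip 7 x 26 mm, 3 mm thick, stuck flat on the deck just beyond one end of the bar (either end: it changes places with the plus); origin at the centre of its underside.
- plus: the plus marker, a flat aluminium cross 26 x 26 mm, 3 mm thick, stuck flat on the deck just beyond the other end of the bar; origin at the centre of its underside.
- pan: dark steel saucepan standing on the cooking zone, 172 mm across, 50 mm high, with a straight black handle that reaches 223 mm from its centre along its +x and is at most 64 mm above its foot; origin at the centre of its underside. Leave alone.
- shaker: white salt shaker, 34 mm across, 49 mm high, loose on a front corner of the hob's deck; origin at the centre of its foot. Leave alone.
- mill: waisted wooden pepper mill, 34 mm across, 50 mm high, loose on the other front corner of the hob's deck; origin at the centre of its foot. Leave alone.
- mug: blue mug, 76 mm across and 85 mm high, on the worktop to the robot's left; origin at the centre of its foot. Leave alone.
- oil: amber glass oil bottle, 60 mm across and 200 mm high, on the worktop beside the hob; origin at the centre of its foot. Leave alone.
- jar: glass storage jar with steel cap, 72 mm across and 100 mm high, on the worktop beside the hob; origin at the centre of its foot. Leave alone.
- spatula: spatula with a wooden handle, lying on the worktop to the robot's right; origin under it. Leave alone.

How it is judged:
On the way, in this order (a step that is already met when the one before it is completed fails the run):
1. a finger touches the first dot, counted from the minus end (((y of minus in the frame of hob below 0 m and contact force between the fingers and bar_c0 above 0.3 N) or (not (y of minus in the frame of hob below 0 m) and contact force between the fingers and bar_c5 above 0.3 N))), for 0.05 s.
2. a finger touches the second dot, counted from the minus end (((y of minus in the frame of hob below 0 m and contact force between the fingers and bar_c1 above 0.3 N) or (not (y of minus in the frame of hob below 0 m) and contact force between the fingers and bar_c4 above 0.3 N))), for 0.05 s.
3. a finger touches the third dot, counted from the minus end (((y of minus in the frame of hob below 0 m and contact force between the fingers and bar_c2 above 0.3 N) or (not (y of minus in the frame of hob below 0 m) and contact force between the fingers and bar_c3 above 0.3 N))), for 0.05 s.
4. a finger touches the fourth dot, counted from the minus end (((y of minus in the frame of hob below 0 m and contact force between the fingers and bar_c3 above 0.3 N) or (not (y of minus in the frame of hob below 0 m) and contact force between the fingers and bar_c2 above 0.3 N))), for 0.05 s.
5. a finger touches the fifth dot, counted from the minus end (((y of minus in the frame of hob below 0 m and contact force between the fingers and bar_c4 above 0.3 N) or (not (y of minus in the frame of hob below 0 m) and contact force between the fingers and bar_c1 above 0.3 N))), for 0.05 s.
6. a finger touches the sixth and last dot, counted from the minus end (((y of minus in the frame of hob below 0 m and contact force between the fingers and bar_c5 above 0.3 N) or (not (y of minus in the frame of hob below 0 m) and contact force between the fingers and bar_c0 above 0.3 N))), for 0.05 s.
At the end, for the whole second after the job is handed in: All six dots have been touched in order from the minus end to the plus end; a finger still presses on the dot next to the plus with 0.3 to 15 N through the last second; all loose things are within 15 mm of where they stood, and at rest (((y of minus in the frame of hob below 0 m and contact force between the fingers and bar_c5 above 0.3 N) or (not (y of minus in the frame of hob below 0 m) and contact force between the fingers and bar_c0 above 0.3 N)) and contact force between the fingers and hob below 15 N and distance of each of pan, shaker, mill, mug, oil, jar, spatula from where it was at the start of the episode below 0.015 m and linear speed of each of pan, shaker, mill, mug, oil, jar, spatula below 0.02 m/s); the arm keeps its last pose, push and grip.
It fails at once if the hob or its touch bar is pressed with more than 15 N (contact force between any of the arm, the fingers and hob above 15 N).
It fails at once if the saucepan, a shaker or another loose kitchen thing is moved or lifted by more than 15 mm (distance of any of pan, shaker, mill, mug, oil, jar, spatula from where it was at the start of the episode above 0.015 m).
It also fails if it takes over 42 s, if anything falls off the work surface, if the arm or the gripper's body presses on something with over 40 N, if the wrist force passes 120 N, or if a joint passes its speed limit or range.

## Robot

A 7-joint arm with a two-finger parallel gripper is mounted at the origin on the work surface. World frame = base frame: x ahead of the robot, y to its left, z up, the work surface at z = 0. Lengths are in m, angles in rad, forces in N, time in s.
With the tool pointing down it reaches from about 0.35 to 0.9 m from the base axis. Payload 8.1 kg.
Tool frame: the origin (TCP) lies between the finger pads; the fingertips stand 17 mm ahead of it and the grasp point (between the pads) lies 2 mm behind it; z points along the fingers, y is the direction in which the jaws open and shut (so a half turn about z gives the same grasp; the last joint's range is limited). The gripper opens to 92 mm and grips with 3 to 60 N. Pads are 19 mm wide; open, the fingers measure 130 mm over their backs; the gripper's body (75 mm by 190 mm) begins 47 mm behind the grasp point.
Start: joints at [1.177, 0.434, 0.025, 1.573, -0.012, 1.134, -0.075], TCP at [0.179, -0.599, 0.204] pointing down, gripper open.
Joint ranges: [-2.62, 2.62], [-0.44, 2.09], [-1.27, 1.32], [0.08, 2.57], [-1.32, 4.46], [0.12, 2], [-2.74, 2.74]. Speed limits (rad/s): [2.22, 2.22, 3.01, 3.01, 3.14, 3.14, 3.14].

## Interface

Orientations are given as a rotation vector (axis times angle).
In Python, from cell import arm gives the robot as it stands. The module is installed in compiled form; this text tells all that it offers.
- The arm moves only by the shell command python3 -m crank 'ROWS' [FORCE]. ROWS is JSON, a list of rows, each a list of 5 numbers: the opening, from 0 (shut) to 1 (fully open), then the shift along the world's x, y, z normalised to -1 to 1, where 1 is 40 cm, then the turn about the world's z normalised to -1 to 1, where 1 is 60 degrees. In form: [[fingers, tx, ty, tz, twist], ...]. A call has exactly 8 rows; each row shifts and turns the commanded pose from where the row before left it; what a row does not reach is not made up. A row lasts 1/12 s, in which the tool goes at most 41.7 mm and 7.16 degrees, less where a joint would pass 70% of its speed; a pose out of reach is approached as far as the arm can. A call with a number of a shift or a turn outside -1 to 1 is refused whole. A call with a gripper value outside its range is refused whole. The fingers move at their own pace and stop on an object; FORCE is the grip in N (left out, the last holds). Time passes only in rows, so rows that do not move let the fingers close, or fill a call up. It gives the time, the measured TCP pose, the force and the opening at its end, in the units of the state.
- arm.observe(): the state, without advancing time (a new reading comes with each control period).
- arm.get_image(name): name is "side" or "top" or "wrist"; returns the picture (480x640x3 uint8, red, green, blue); there is no depth.
- arm.get_calibration(name): a dict with "intrinsics" (3x3 intrinsics, pixels), "extrinsics" (4x4, takes a point from camera to world coordinates). Camera axes: x right, y down, z forward; pixel columns grow to the right and rows downward; lengths in m; the calibration is good to about 2 mm. The wrist camera is an equidistant fisheye: a pixel r from the principal point sees the ray r / f radians off the axis. A picture is of the moment at which its call begins: read the wrist's pose just before it. get_calibration takes no time and is no camera call; for the wrist camera it gives the pose at the moment of the call.
- arm.sign_off(): hands the job in, once; it reports no verdict.
The state is a dict: "clock": time; "joints": joint angles; "dq": joint speeds; "joint_efforts": joint torques, N m; "position": TCP position; "ee_rot": TCP orientation; "force": force on the tool from outside, world axes, zero at the start; "ft_torque": the same for the moment, N m; "width": opening from 0.0 (shut) to 1.0 (fully open).
Only numpy, scipy, OpenCV 4.12 (cv2) and the standard library are available. Lean on these libraries where they do the work, as an engineer would, in place of code of your own. Each camera call takes 0.05 s, during which the arm holds its last target.

## Working session

There is one attempt and no reset: what is moved stays moved. The work goes in short steps, Python scripts to look and compute and a shell command to move; the robot and the scene stay as the last step left them, time stands still between calls to the robot, and variables do not carry over. Pictures are saved under pics/ and viewed, and the job is handed in when it is done.

```bash
mkdir -p pics
python3 - <<'E'
from cell import arm
import cv2
s=arm.observe();print(s)
for n in("top","side"):
    c=arm.get_calibration(n);print(n,c)
    cv2.imwrite(f"pics/{n}0.png",arm.get_image(n)[:,:,::-1])
E
```

```text
{'clock': 0.0, 'joints': array([ 1.17741106,  0.43521592,  0.02494417,  1.574063  , -0.01155401,
        1.13400524, -0.07509025]), 'dq': array([-2.32771417e-04, -5.16104354e-05,  6.12199430e-04,  3.11302093e-04,
       -1.84353912e-04,  1.65633149e-03, -1.88838331e-04]), 'joint_efforts': array([-3.11294696e-05, -6.67857599e+01,  9.84789021e-01, -3.14466405e+01,
       -6.05343003e-02,  4.28833324e-02,  1.46165726e-04]), 'position': array([ 0.17898226, -0.59827034,  0.20366226]), 'ee_rot': array([-3.10696757e+00, -4.54918044e-01,  6.13925321e-04]), 'force': array([-0.51201705, -0.08662962, -0.19606399]), 'ft_torque': array([0.02006764, 0.02790379, 0.03335231]), 'width': 1.0020132584691563}
top {'intrinsics': array([[570.7891045 ,   0.        , 322.30704411],
       [  0.        , 570.7891045 , 243.00903112],
       [  0.        ,   0.        ,   1.        ]]), 'extrinsics': array([[-0.02262634, -0.99769388,  0.06399189,  0.42095   ],
       [-0.99946367,  0.02105794, -0.0250786 ,  0.02750625],
       [ 0.02367323, -0.064525  , -0.99763525,  1.53538141],
       [ 0.        ,  0.        ,  0.        ,  1.        ]])}
side {'intrinsics': array([[548.60855943,   0.        , 322.85625062],
       [  0.        , 548.60855943, 239.16661998],
       [  0.        ,   0.        ,   1.        ]]), 'extrinsics': array([[-0.96331455, -0.16172882,  0.21417019,  0.21720655],
       [-0.2679956 ,  0.62210755, -0.73563615,  1.01832288],
       [-0.01426333, -0.76604568, -0.64262787,  0.93402618],
       [ 0.        ,  0.        ,  0.        ,  1.        ]])}
```

View pics/top0.png

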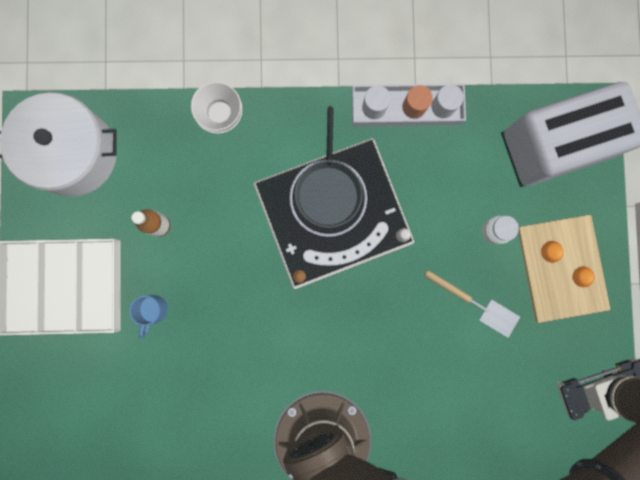

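View pics/side0.png

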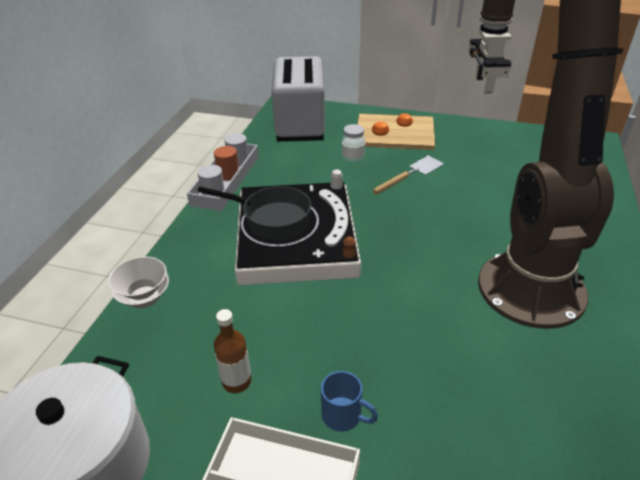

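Run:
```python
import cv2
im=cv2.imread("pics/top0.png")[130:330,200:460]
cv2.imwrite("pics/top0c.png",cv2.resize(im,None,fx=3,fy=3,interpolation=cv2.INTER_CUBIC))
```

```text
(no output)
```

View pics/top0c.png

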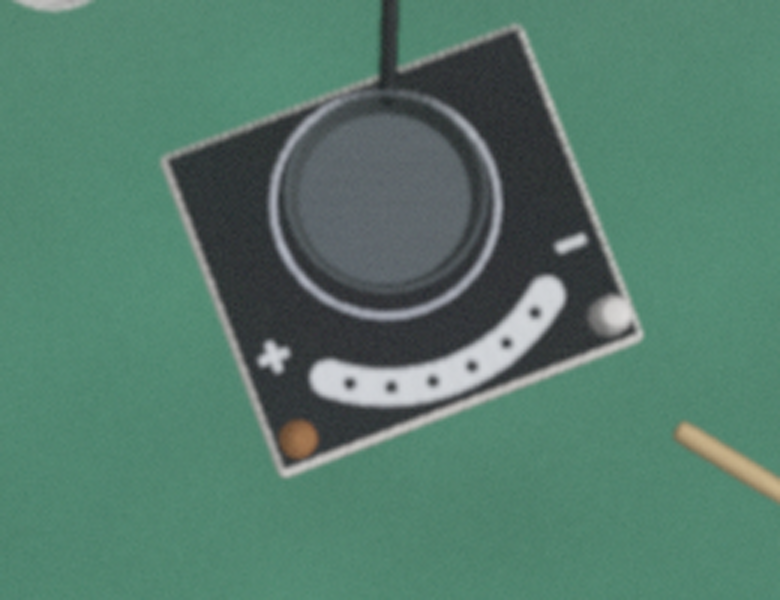

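The top view shows the minus marker on the right, at full-image pixel (390,211), which is the hob's -y end. The plus is on the left at (291,249), so the stroke runs dot1 to dot6. Next I'll fit the hob pose from the corners and dots.

```bash
cat > h.py <<'E'
import numpy as np
from cell import arm
def ray(n,uv,z,c=None):
    c=c or arm.get_calibration(n);K=c["intrinsics"];T=c["extrinsics"]
    d=T[:3,:3]@np.array([(uv[0]-K[0,2])/K[0,0],(uv[1]-K[1,2])/K[1,1],1]);o=T[:3,3]
    return (o+d*(z-o[2])/d[2])[:2]
ph=(np.arange(6)-2.5)*.225
DOT=np.c_[.04-.16*np.cos(ph),.16*np.sin(ph)]
def R(a):return np.array([[np.cos(a),-np.sin(a)],[np.sin(a),np.cos(a)]])
E
python3 - <<'E'
from h import *
from scipy.optimize import least_squares
cv=lambda p:((p[0]+.5)/3-.5+200,(p[1]+.5)/3-.5+130)
dp=[(535,313),(507,343),(472,366),(433,381),(391,387),(350,384)]
cp=[(167,158),(520,28),(641,337),(286,474)]
D=np.array([ray("top",cv(p),.071) for p in dp]);C=np.array([ray("top",cv(p),.06) for p in cp])
CM=np.array([[.15,.17],[.15,-.17],[-.15,-.17],[-.15,.17]])
def fit(M,P):
    f=lambda q:((M@R(q[2]).T+q[:2])-P).ravel()
    r=least_squares(f,[.5,0,0]);print(r.x,np.round(r.fun.reshape(-1,2)*1e3,1).tolist());return r.x
fit(DOT,D);fit(CM,C);q=fit(np.r_[DOT,CM],np.r_[D,C])
print("dots",np.round(DOT@R(q[2]).T+q[:2],4).tolist())
for n,p,z in(("shaker",(605,315),.1),("mill",(298,438),.1),("minus",(571,243),.063),("plus",(274,357),.063)):
    print(n,np.round(R(-q[2])@(ray("top",cv(p),z)-q[:2]),3))
from scipy.spatial.transform import Rotation as Ro
s=arm.observe();print(Ro.from_rotvec(s["ee_rot"]).as_matrix().round(3))
E
```

```text
[ 0.59640373 -0.04109708  0.34370407] [[0.3, -0.0], [-0.0, 0.3], [-0.3, -0.0], [-0.2, -0.0], [-0.1, -0.5], [0.4, 0.2]]
[ 0.59476104 -0.04274279  0.34172503] [[1.7, 6.6], [6.5, -3.7], [-2.8, -6.8], [-5.4, 3.8]]
[ 0.59580414 -0.04191665  0.34107239] [[-0.6, -0.7], [-0.9, -0.3], [-1.0, -0.6], [-0.9, -0.5], [-0.7, -1.0], [-0.1, -0.3], [2.9, 7.4], [7.5, -3.0], [-1.9, -5.9], [-4.3, 4.8]]
dots [[0.5345, -0.1542], [0.5089, -0.129], [0.4897, -0.0986], [0.4777, -0.0648], [0.4735, -0.0291], [0.4774, 0.0066]]
shaker [-0.118 -0.136]
mill [-0.123  0.143]
minus [-0.049 -0.137]
plus [-0.05   0.138]
[[ 0.958  0.287 -0.001]
 [ 0.287 -0.958  0.001]
 [-0.    -0.001 -1.   ]]
```

```bash
python3 -m crank '[[0,0.04,0.05,0,0.09],[0,0.055,0.07,0,0.09],[0,0.055,0.07,0,0.09],[0,0.055,0.07,0,0.09],[0,0.055,0.07,0,0.09],[0,0.055,0.07,0,0.09],[0,0.055,0.07,0,0.09],[0,0.055,0.07,0,0.09]]' 5
python3 -m crank '[[0,0.055,0.07,0,0.09],[0,0.055,0.07,0,0.09],[0,0.055,0.07,0,0.09],[0,0.055,0.07,0,0.09],[0,0.055,0.07,0,0.09],[0,0.055,0.07,0,0.09],[0,0.055,0.07,0,0.09],[0,0.04,0.05,0,0.09]]'
python3 - <<'E'
from h import *
import cv2
from scipy.spatial.transform import Rotation as Ro
s=arm.observe();M=Ro.from_rotvec(s["ee_rot"]).as_matrix()
print(s["clock"],s["joints"].round(3),s["position"],s["force"],s["width"]);print(M.round(3))
q=[.5964,-.0411,.3437]
print((DOT@R(q[2]).T+q[:2]).round(4).tolist(), np.degrees(np.arctan2(M[1,1],M[0,1])),np.degrees(q[2]))
for n in("wrist","side"):cv2.imwrite(f"pics/{n}1.png",arm.get_image(n)[:,:,::-1])
E
```

```text
clock: 0.77
position: [0.3497, -0.3812, 0.2043]
ee_rot: [-2.719, -1.574, 0.0]
force: [1.4, -0.8, -0.0]
width: 0.473
clock: 1.43
position: [0.5206, -0.1635, 0.2044]
ee_rot: [-1.946, -2.466, -0.002]
force: [0.4, 0.4, 0.8]
width: 0.007
1.4333 [ 0.58   0.354 -0.492  1.737  0.184  1.096  0.264] [ 0.52064456 -0.16346353  0.20440083] [0.43945818 0.39144873 0.84887969] 0.007124306766070658
[[-0.233  0.973  0.001]
 [ 0.973  0.233  0.001]
 [ 0.001  0.001 -1.   ]]
[[0.5354, -0.1536], [0.5098, -0.1284], [0.4904, -0.0981], [0.4783, -0.0643], [0.4741, -0.0286], [0.4779, 0.0071]] 13.458321325451129 19.692559418646393
```

View pics/wrist1.png

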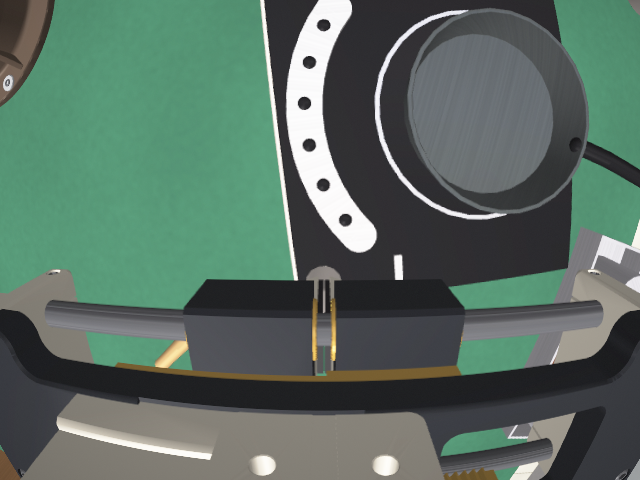

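View pics/side1.png

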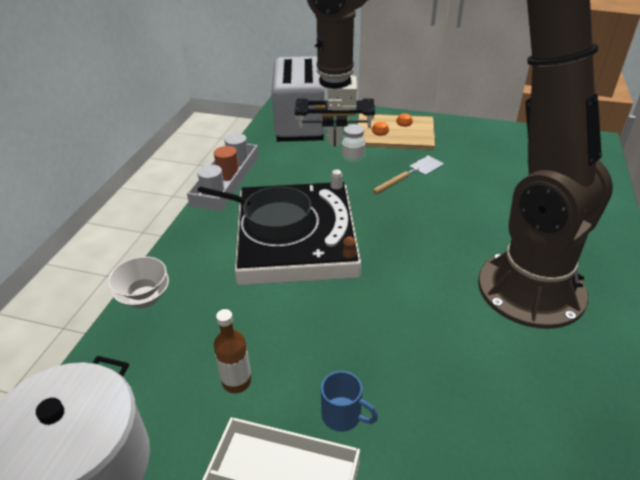

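The wrist view shows the shut fingers as thin plates around pixel (325,320), under wide carrier blocks. The hob and bar are clear of them. I'll enlarge the fingertips.

Run:
```python
import cv2
im=cv2.imread("pics/wrist1.png")[240:400,230:420]
a=cv2.resize(im,None,fx=3,fy=3,interpolation=cv2.INTER_CUBIC)
cv2.imwrite("pics/w1c.png",a)
im=cv2.imread("pics/side1.png")[70:200,270:400]
cv2.imwrite("pics/s1c.png",cv2.resize(im,None,fx=4,fy=4,interpolation=cv2.INTER_CUBIC))
```

```text
(no output)
```

View pics/w1c.png

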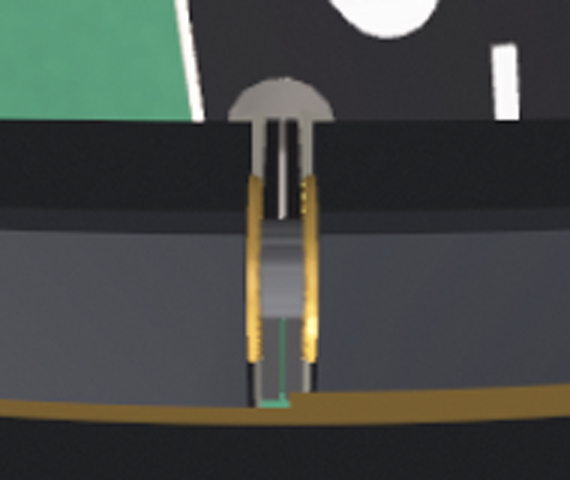

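View pics/s1c.png

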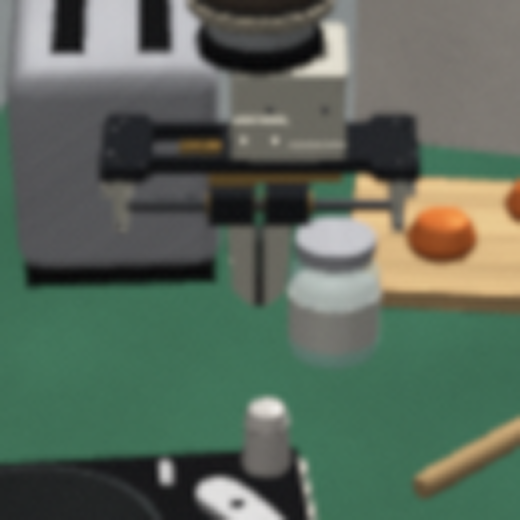

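Run:
```python
from h import *
c=arm.get_calibration("wrist");K=c["intrinsics"];T=c["extrinsics"]
for u,v in[(346,220),(323,185),(309,145),(304,103),(309,62),(323,25)]:
    x=np.array([u-K[0,2],v-K[1,2]]);r=np.linalg.norm(x);th=r/K[0,0]
    d=T[:3,:3]@np.r_[np.sin(th)*x/r,np.cos(th)];o=T[:3,3];print((o+d*(.071-o[2])/d[2]).round(4))
c=arm.get_calibration("side")
# tip check
K=c["intrinsics"];T=np.linalg.inv(c["extrinsics"])
s=arm.observe()["position"]
for dz in(-.017,.05):
    p=T@np.r_[s+[0,0,dz],1];p=K@p[:3];p=p[:2]/p[2];print("side crop px",(p-[270,70])*4)
```

```text
[ 0.5397 -0.1537  0.071 ]
[ 0.5133 -0.129   0.071 ]
[ 0.494  -0.0989  0.071 ]
[ 0.4816 -0.0652  0.071 ]
[ 0.4772 -0.0297  0.071 ]
[0.4806 0.0057 0.071 ]
side crop px [263.62303454 348.543821  ]
side crop px [263.73277987 256.01712924]
```

```bash
python3 -m crank '[[0,0.0155,0.0095,-0.05,0.035],[0,0.0155,0.0095,-0.05,0.035],[0,0.0155,0.009,-0.05,0.034],[0,0,0,-0.03,0],[0,0,0,-0.02,0],[0,0,0,-0.01,0],[0,0,0,0,0],[0,0,0,0,0]]'
python3 - <<'E'
from h import *
import cv2
s=arm.observe();print(s["clock"],s["joints"].round(3),s["position"],s["ee_rot"],s["force"],np.degrees(2*np.arctan2(s["ee_rot"][1],s["ee_rot"][0])))
for n in("wrist","side"):cv2.imwrite(f"pics/{n}2.png",arm.get_image(n)[:,:,::-1])
im=cv2.imread("pics/side2.png")[100:260,260:420]
cv2.imwrite("pics/s2c.png",cv2.resize(im,None,fx=3.7,fy=3.7,interpolation=cv2.INTER_CUBIC))
E
```

```text
clock: 2.2
position: [0.5378, -0.1561, 0.1211]
ee_rot: [1.819, 2.56, -0.0]
force: [0.2, -0.7, 0.1]
width: 0.007
2.2 [ 0.542  0.465 -0.488  1.805  0.264  0.936  0.275] [ 0.53782443 -0.15614651  0.12108286] [ 1.81906479e+00  2.56045504e+00 -2.15963063e-05] [ 0.23000979 -0.65949751  0.06915388] 109.21653194834506
```

View pics/s2c.png

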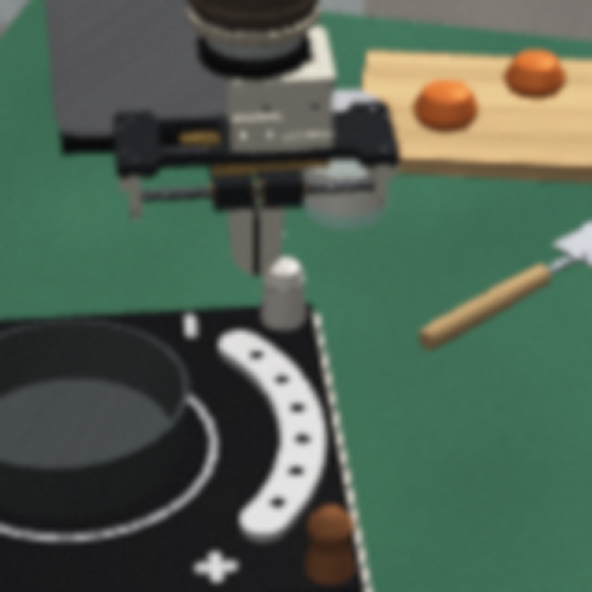

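View pics/wrist2.png

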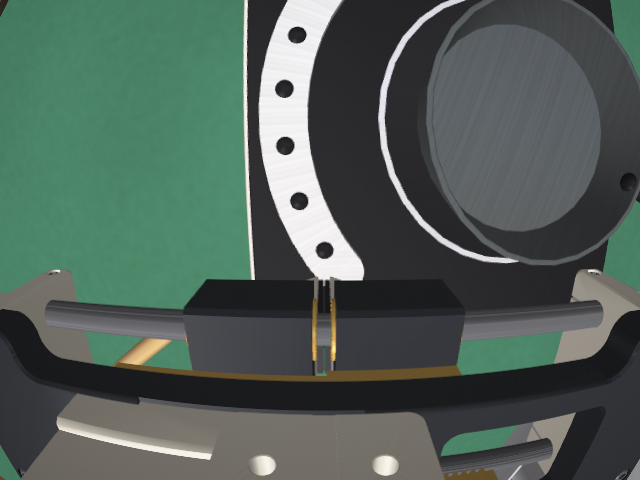

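Run:
```python
from h import *
c=arm.get_calibration("side")
K=c["intrinsics"];T=np.linalg.inv(c["extrinsics"])
def pr(P):
    p=T@np.r_[P,1];p=K@p[:3];return p[:2]/p[2]
s=arm.observe()["position"];print(s)
for dz in(-.017,0,.03):print((pr(s+[0,0,dz])-[260,100])*3.7)
q=[.5964,-.0411,.3437]
print("dots side2 crop",[((pr(np.r_[d,.071])-[260,100])*3.7).round() .tolist()for d in DOT@R(q[2]).T+q[:2]])
# triangulate dots side
# wrist
c=arm.get_calibration("wrist");K=c["intrinsics"];T=c["extrinsics"]
for u,v in[(325,250),(299,201),(285,146),(284,89),(297,35)]:
    x=np.array([u-K[0,2],v-K[1,2]]);r=np.linalg.norm(x);th=r/K[0,0]
    d=T[:3,:3]@np.r_[np.sin(th)*x/r,np.cos(th)];o=T[:3,3];print((o+d*(.071-o[2])/d[2]).round(4))
Ti=np.linalg.inv(T)
for dz in(-.017,0,.03):
    p=Ti@np.r_[s+[0,0,dz],1];p=p[:3];th=np.arctan2(np.hypot(*p[:2]),p[2]);print("tip wrist",K[:2,2]+K[0,0]*th*p[:2]/np.hypot(*p[:2]))
```

```text
[ 0.53823259 -0.1559473   0.12147046]
[256.50280716 311.38375   ]
[256.34421543 291.6844054 ]
[256.05845907 256.18940753]
dots side2 crop [[260.0, 352.0], [285.0, 377.0], [301.0, 405.0], [306.0, 436.0], [299.0, 468.0], [281.0, 500.0]]
[ 0.5386 -0.1554  0.071 ]
[ 0.5127 -0.1306  0.071 ]
[ 0.4935 -0.1008  0.071 ]
[ 0.4813 -0.0672  0.071 ]
[ 0.4771 -0.0316  0.071 ]
tip wrist [324.32783063 267.50026399]
tip wrist [324.45550044 278.24763372]
tip wrist [324.73998043 302.26955889]
```

Run:
```python
from h import *
import cv2
s=arm.observe()["position"]
c0=arm.get_calibration("side")
ims=[]
for n,(x0,y0,w,h) in(("side",(280,120,100,100)),("top",(340,170,100,100))):
    c=arm.get_calibration(n);K=c["intrinsics"];T=np.linalg.inv(c["extrinsics"])
    im=arm.get_image(n)[:,:,::-1][y0:y0+h,x0:x0+w]
    im=cv2.resize(im,None,fx=4,fy=4,interpolation=cv2.INTER_CUBIC)
    for dz,col in((-.017,(0,0,255)),(0,(0,255,255)),(.049,(255,0,255)),(.08,(255,255,0))):
        p=T@np.r_[s+[0,0,dz],1];p=K@p[:3];p=p[:2]/p[2];u,v=((p-[x0,y0]+.5)*4).astype(int)
        cv2.line(im,(u-30,v),(u-10,v),col,1);cv2.line(im,(u+10,v),(u+30,v),col,1)
    ims.append(im)
cv2.imwrite("pics/tipchk.png",np.hstack(ims))
```

```text
(no output)
```

View pics/tipchk.png

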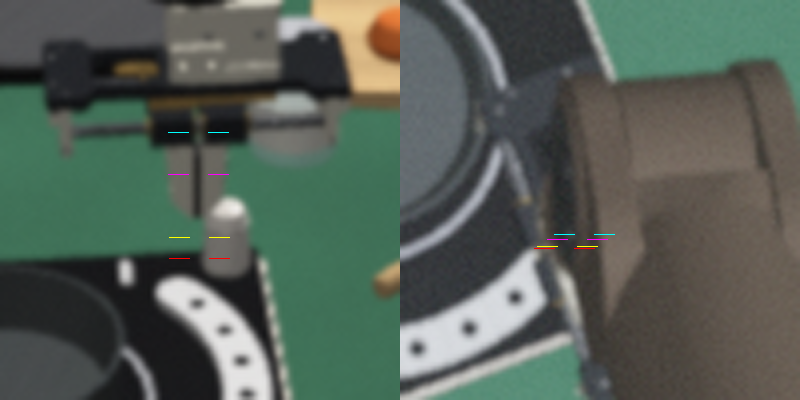

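```bash
python3 - <<'E'
from h import *
c=arm.get_calibration("side")
K=c["intrinsics"];T=np.linalg.inv(c["extrinsics"])
def pr(P):
    p=T@np.r_[P,1];p=K@p[:3];return p[:2]/p[2]
q=[.5964,-.0411,.3437]
for l in((-.122,-.136),(-.125,.143)):
  for z in(.06,.109):
    w=R(q[2])@np.array(l)+q[:2];print(l,z,((pr(np.r_[w,z])-[280,120])*4).round())
s=np.array([.179,-.5983,.2037]);y=np.array([.287,-.958,0])
for k in(-.055,0,.055):
  for dz in(-.017,.02,.049):print(k,dz,pr(s+y*k+[0,0,dz]).round(1))
E
python3 - <<'E'
import cv2
im=cv2.imread("pics/side0.png")[0:130,430:560]
cv2.imwrite("pics/s0c.png",cv2.resize(im,None,fx=4,fy=4,interpolation=cv2.INTER_CUBIC))
E
```

```text
(-0.122, -0.136) 0.06 [233. 269.]
(-0.122, -0.136) 0.109 [233. 210.]
(-0.125, 0.143) 0.06 [281. 532.]
(-0.125, 0.143) 0.109 [283. 470.]
-0.055 -0.017 [486.1 106.4]
-0.055 0.02 [488.4  94.7]
-0.055 0.049 [490.2  85.3]
0 -0.017 [481.6  98.1]
0 0.02 [483.7  86.6]
0 0.049 [485.4  77.3]
0.055 -0.017 [477.3  90.3]
0.055 0.02 [479.3  78.9]
0.055 0.049 [481.   69.8]
```

View pics/s0c.png

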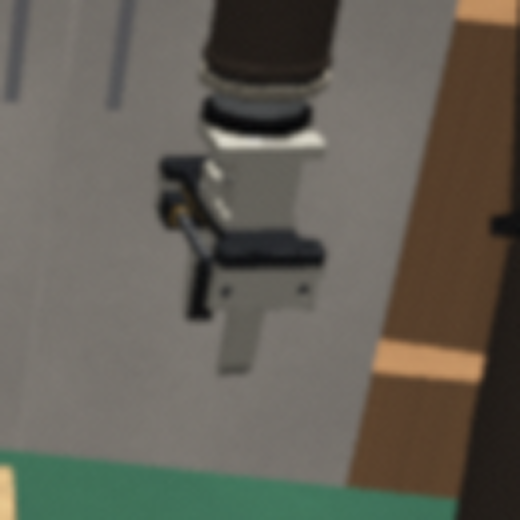

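The dots seen in the wrist and side pictures agree with the top fit to about 3 mm. The side picture puts the fingertip about 15 mm above the TCP instead of 17 mm below it, so I'll find the contact height by force, in small steps.

```bash
python3 -m crank '[[0,0.006,0.007,-0.02,0],[0,0,0,-0.02,0],[0,0,0,-0.02,0],[0,0,0,-0.01,0],[0,0,0,0,0],[0,0,0,0,0],[0,0,0,0,0],[0,0,0,0,0]]'
python3 -m crank '[[0,0,0,-0.0025,0],[0,0,0,-0.0025,0],[0,0,0,-0.0025,0],[0,0,0,-0.0025,0],[0,0,0,0,0],[0,0,0,0,0],[0,0,0,0,0],[0,0,0,0,0]]'
python3 - <<'E'
from h import *
import cv2
s=arm.observe();print(s["position"],s["force"])
im=arm.get_image("side")[:,:,::-1][130:250,270:390]
cv2.imwrite("pics/s3c.png",cv2.resize(im,None,fx=4.5,fy=4.5,interpolation=cv2.INTER_CUBIC))
cv2.imwrite("pics/w3.png",arm.get_image("wrist")[:,:,::-1])
E
```

```text
clock: 3.07
position: [0.5404, -0.1528, 0.0927]
ee_rot: [1.818, 2.562, 0.0]
force: [0.0, -0.3, -0.6]
width: 0.006
clock: 3.73
position: [0.5402, -0.1528, 0.0885]
ee_rot: [1.818, 2.562, 0.0]
force: [-0.4, 0.2, -0.2]
width: 0.005
[ 0.5402249  -0.15278443  0.08846449] [-0.41925198  0.20296912 -0.18529435]
```

View pics/s3c.png

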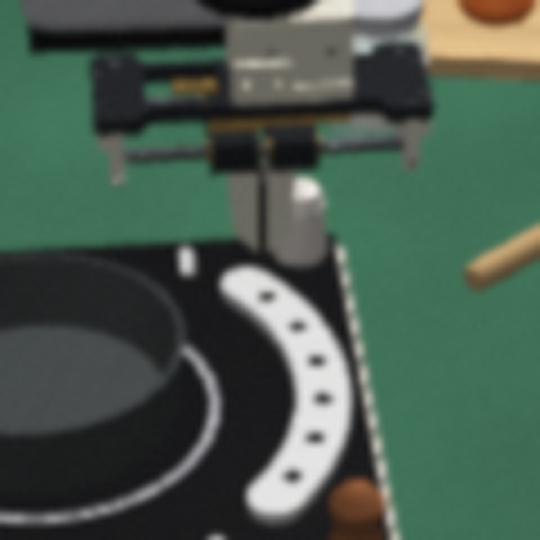

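View pics/w3.png

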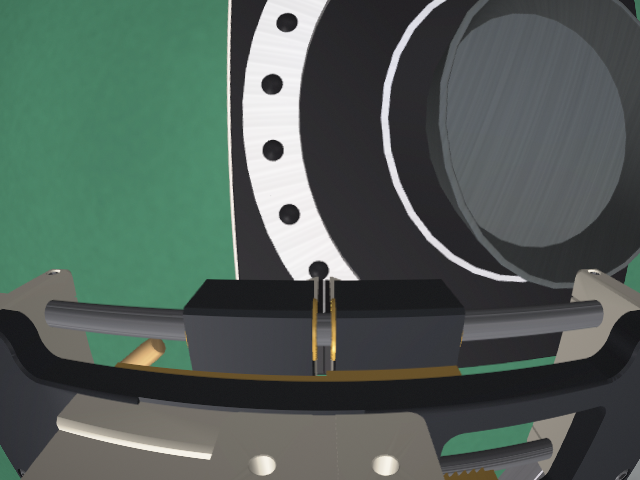

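Run:
```python
from h import *
import cv2
for px,tcp in((((261/4+270),(303/4+70)),(.5206,-.1635,.2044)),((197/4+280,215/4+120),(.5382,-.1559,.1215)),((260/4.5+270,250/4.5+130),(.5402,-.1528,.0885))):
    w=ray("side",px,tcp[2]-.017);d=w-np.array(tcp[:2]);print("if z as stated: tip xy",w,"minus TCP",d, "in hob axes",R(-.3437)@d)
im=cv2.imread("pics/w3.png")[200:420,210:430]
cv2.imwrite("pics/w3c.png",cv2.resize(im,None,fx=2.7,fy=2.7,interpolation=cv2.INTER_CUBIC))
im=arm.get_image("side")[:,:,::-1][160:195,310:350]
cv2.imwrite("pics/s4c.png",cv2.resize(im,None,fx=14,fy=14,interpolation=cv2.INTER_CUBIC))
im=arm.get_image("top")[:,:,::-1][150:270,320:440]
cv2.imwrite("pics/t4c.png",cv2.resize(im,None,fx=4.5,fy=4.5,interpolation=cv2.INTER_CUBIC))
```

```text
if z as stated: tip xy [ 0.53762666 -0.21649993] minus TCP [ 0.01702666 -0.05299993] in hob axes [-0.0018287  -0.05563772]
if z as stated: tip xy [ 0.55149595 -0.20455339] minus TCP [ 0.01329595 -0.04865339] in hob axes [-0.00387655 -0.05028823]
if z as stated: tip xy [ 0.55336883 -0.1949532 ] minus TCP [ 0.01316883 -0.0421532 ] in hob axes [-0.00180585 -0.04412538]
```

View pics/w3c.png

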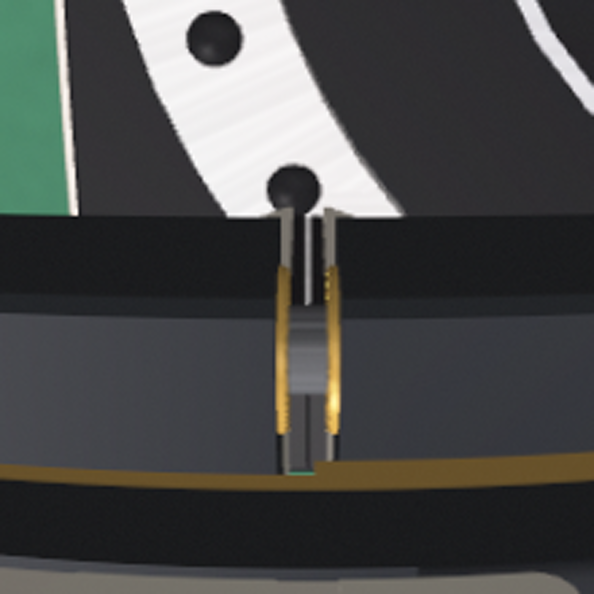

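View pics/s4c.png

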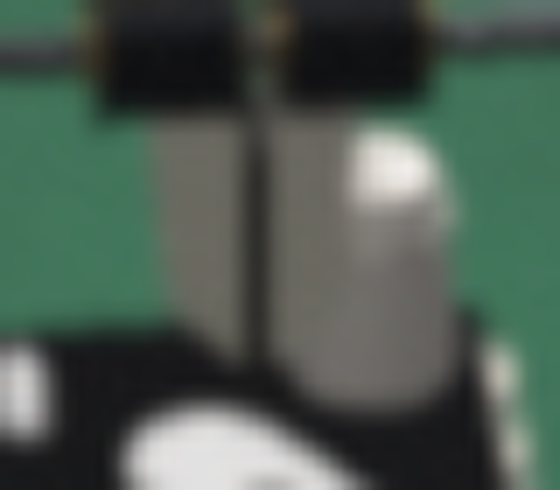

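View pics/t4c.png

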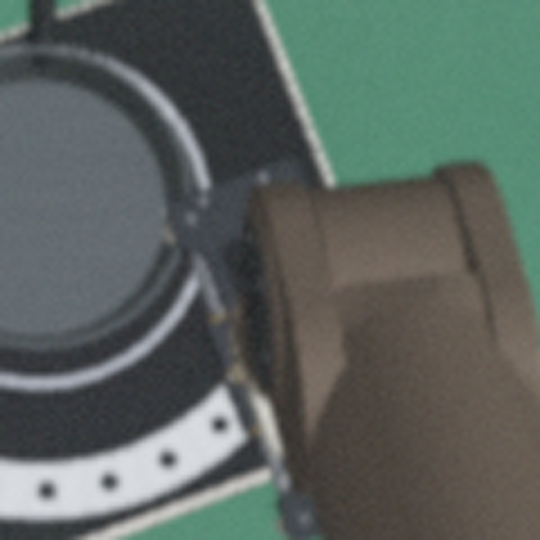

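In the wrist and side pictures the tip stands roughly 31 mm above the stated height, and there is no force yet. I'll keep descending in 4 mm steps with force checks.

```bash
python3 -m crank '[[0,0,0,-0.0025,0],[0,0,0,-0.0025,0],[0,0,0,-0.0025,0],[0,0,0,-0.0025,0],[0,0,0,0,0],[0,0,0,0,0],[0,0,0,0,0],[0,0,0,0,0]]'
python3 -c "
from cell import arm;print(arm.observe()['force'])"
```

```text
clock: 4.6
position: [0.5402, -0.1528, 0.0845]
ee_rot: [1.818, 2.562, 0.0]
force: [0.4, -0.4, 0.0]
width: 0.007
[ 0.38853848 -0.35616387  0.01472937]
```

```bash
python3 -m crank '[[0,0,0,-0.0025,0],[0,0,0,-0.0025,0],[0,0,0,-0.0025,0],[0,0,0,-0.0025,0],[0,0,0,0,0],[0,0,0,0,0],[0,0,0,0,0],[0,0,0,0,0]]'
```

```text
clock: 5.27
position: [0.5402, -0.1528, 0.0805]
ee_rot: [1.818, 2.562, 0.0]
force: [1.2, 0.6, -0.2]
width: 0.007
```

```bash
python3 -m crank '[[0,0,0,-0.0025,0],[0,0,0,-0.0025,0],[0,0,0,-0.0025,0],[0,0,0,-0.0025,0],[0,0,0,0,0],[0,0,0,0,0],[0,0,0,0,0],[0,0,0,0,0]]'
python3 - <<'E'
from h import *
import cv2
print(arm.observe()["force"])
im=arm.get_image("side")[:,:,::-1][150:210,300:370]
cv2.imwrite("pics/s5c.png",cv2.resize(im,None,fx=9,fy=9,interpolation=cv2.INTER_CUBIC))
cv2.imwrite("pics/w5.png",arm.get_image("wrist")[:,:,::-1])
E
```

```text
clock: 5.93
position: [0.5402, -0.1528, 0.0765]
ee_rot: [1.818, 2.562, 0.0]
force: [0.5, -0.1, -0.5]
width: 0.008
[ 0.51982692 -0.10460835 -0.45264373]
```

View pics/s5c.png

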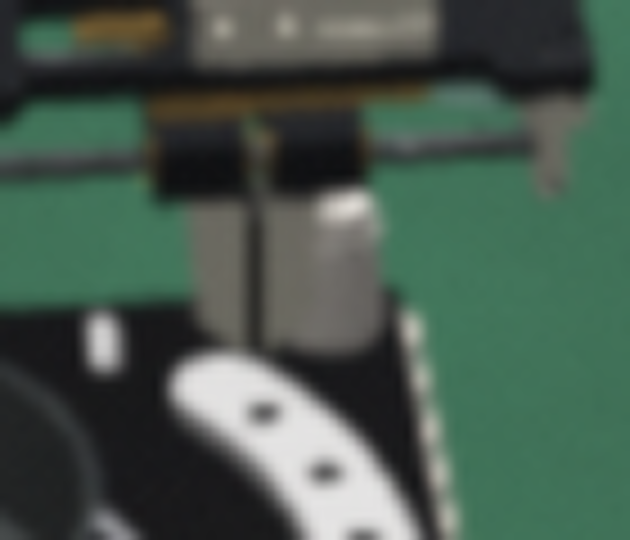

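View pics/w5.png

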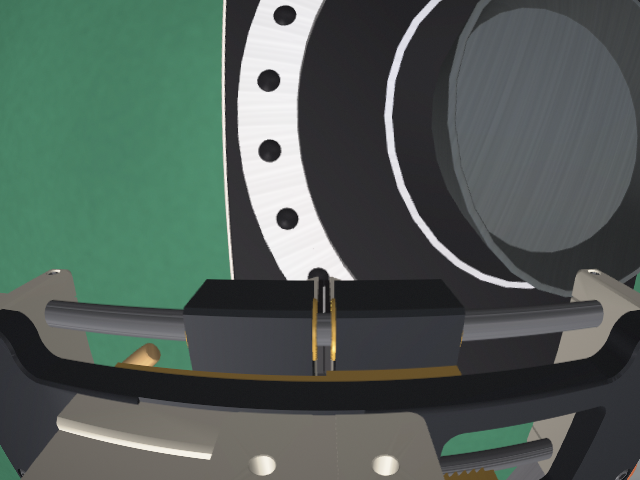

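The finger hides part of the shaker, so it is nearer the camera, which fits a fingertip that is simply higher. About 18 mm is left to dot1.

```bash
python3 -m crank '[[0,0,0,-0.005,0],[0,0,0,-0.005,0],[0,0,0,-0.005,0],[0,0,0,-0.005,0],[0,0,0,-0.005,0],[0,0,0,0,0],[0,0,0,0,0],[0,0,0,0,0]]'
```

```text
clock: 6.7
position: [0.5402, -0.1528, 0.0664]
ee_rot: [1.818, 2.562, 0.0]
force: [-0.3, -1.0, -0.8]
width: 0.008
```

```bash
python3 -m crank '[[0,0,0,-0.0025,0],[0,0,0,-0.0025,0],[0,0,0,-0.0025,0],[0,0,0,0,0],[0,0,0,0,0],[0,0,0,0,0],[0,0,0,0,0],[0,0,0,0,0]]'
```

```text
clock: 7.37
position: [0.5402, -0.1528, 0.0635]
ee_rot: [1.818, 2.562, 0.0]
force: [-0.3, 0.0, -0.8]
width: 0.003
```

Run:
```python
from h import *
import cv2
print(arm.observe()["force"])
im=arm.get_image("side")[:,:,::-1][150:210,300:370]
cv2.imwrite("pics/s6c.png",cv2.resize(im,None,fx=9,fy=9,interpolation=cv2.INTER_CUBIC))
im=arm.get_image("wrist")[:,:,::-1][200:420,210:430]
cv2.imwrite("pics/w6.png",cv2.resize(im,None,fx=2.7,fy=2.7,interpolation=cv2.INTER_CUBIC))
```

```text
[-0.25210354  0.04049537 -0.75841933]
```

View pics/s6c.png

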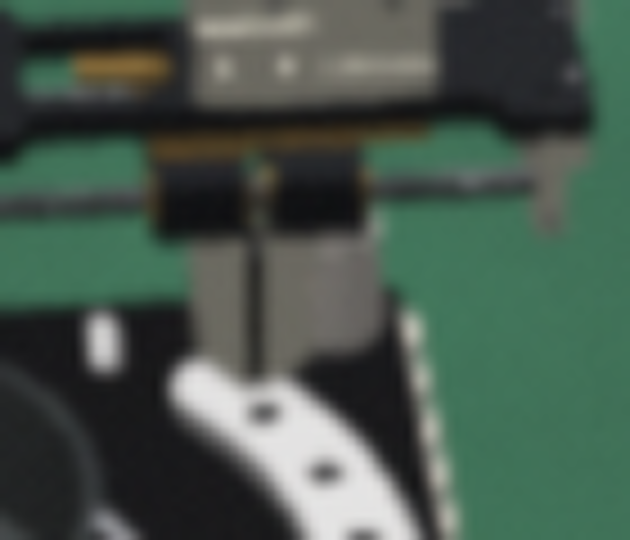

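View pics/w6.png

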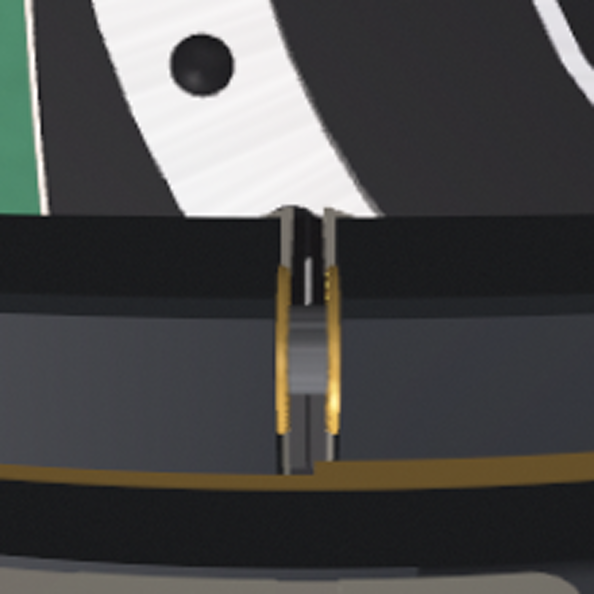

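```bash
python3 -m crank '[[0,0,0,-0.0025,0],[0,0,0,-0.0025,0],[0,0,0,-0.0025,0],[0,0,0,-0.0025,0],[0,0,0,0,0],[0,0,0,0,0],[0,0,0,0,0],[0,0,0,0,0]]'
```

```text
clock: 8.13
position: [0.5402, -0.1528, 0.0595]
ee_rot: [1.818, 2.562, 0.0]
force: [0.1, -0.2, 0.7]
width: 0.007
```

```bash
python3 -m crank '[[0,0,0,-0.0025,0],[0,0,0,-0.0025,0],[0,0,0,-0.0025,0],[0,0,0,0,0],[0,0,0,0,0],[0,0,0,0,0],[0,0,0,0,0],[0,0,0,0,0]]'
```

```text
clock: 8.8
position: [0.5402, -0.1528, 0.0565]
ee_rot: [1.818, 2.562, 0.0]
force: [0.2, 0.3, -0.3]
width: 0.005
```

```bash
python3 -m crank '[[0,0,0,-0.0025,0],[0,0,0,-0.0025,0],[0,0,0,-0.0025,0],[0,0,0,0,0],[0,0,0,0,0],[0,0,0,0,0],[0,0,0,0,0],[0,0,0,0,0]]'
```

```text
clock: 9.47
position: [0.5402, -0.1528, 0.0535]
ee_rot: [1.818, 2.562, 0.0]
force: [-0.1, -0.5, 0.5]
width: 0.006
```

Run:
```python
from h import *
import cv2
print(arm.observe()["force"])
im=arm.get_image("side")[:,:,::-1][150:210,300:370]
cv2.imwrite("pics/s7c.png",cv2.resize(im,None,fx=9,fy=9,interpolation=cv2.INTER_CUBIC))
im=arm.get_image("wrist")[:,:,::-1]
cv2.imwrite("pics/w7.png",im)
```

```text
[-0.05153878 -0.50791182  0.48154493]
```

View pics/s7c.png

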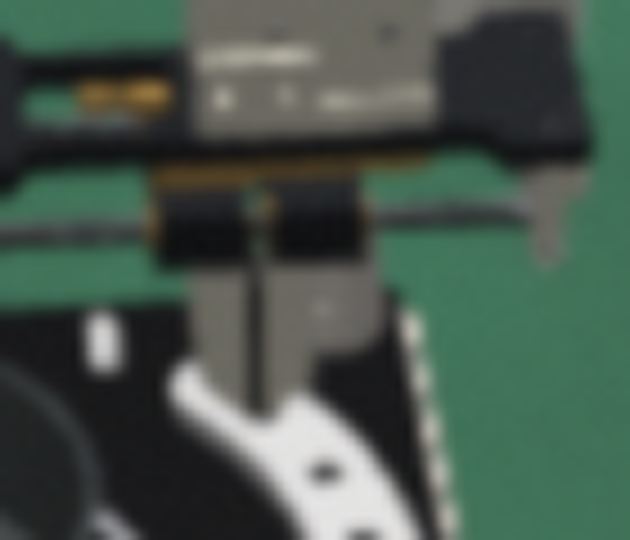

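View pics/w7.png

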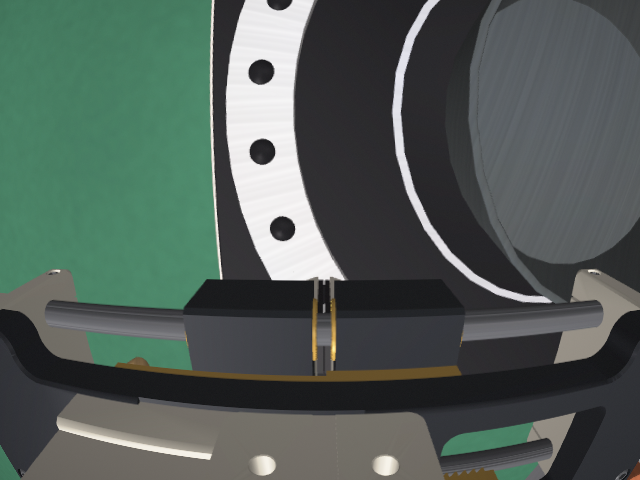

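The fingertip seam is at (262,415) in the side crop, right over dot1 at (262,412), and nearly touching.

```bash
python3 -m crank '[[0,0,0,-0.0025,0],[0,0,0,-0.0025,0],[0,0,0,0,0],[0,0,0,0,0],[0,0,0,0,0],[0,0,0,0,0],[0,0,0,0,0],[0,0,0,0,0]]'
```

```text
clock: 10.23
position: [0.5402, -0.1528, 0.0515]
ee_rot: [1.818, 2.562, 0.0]
force: [0.3, -0.1, 0.4]
width: 0.006
```

```bash
python3 -m crank '[[0,0,0,-0.0025,0],[0,0,0,-0.0025,0],[0,0,0,0,0],[0,0,0,0,0],[0,0,0,0,0],[0,0,0,0,0],[0,0,0,0,0],[0,0,0,0,0]]'
```

```text
clock: 10.9
position: [0.5403, -0.1528, 0.0495]
ee_rot: [1.818, 2.562, 0.0]
force: [-0.2, -0.5, 1.7]
width: 0.006
```

```bash
python3 -m crank '[[0,0,0,-0.0025,0],[0,0,0,0,0],[0,0,0,0,0],[0,0,0,0,0],[0,0,0,0,0],[0,0,0,0,0],[0,0,0,0,0],[0,0,0,0,0]]'
python3 - <<'E'
from h import *
import cv2
s=arm.observe();print(s["force"],s["ft_torque"])
im=arm.get_image("side")[:,:,::-1][150:210,300:370]
cv2.imwrite("pics/s8c.png",cv2.resize(im,None,fx=9,fy=9,interpolation=cv2.INTER_CUBIC))
E
```

```text
clock: 11.57
position: [0.5402, -0.1528, 0.0485]
ee_rot: [1.818, 2.562, 0.0]
force: [-0.3, -0.3, 1.6]
width: 0.006
[-0.29743655 -0.31715533  1.56428774] [-0.07823814 -0.21831962 -0.01365587]
```

View pics/s8c.png

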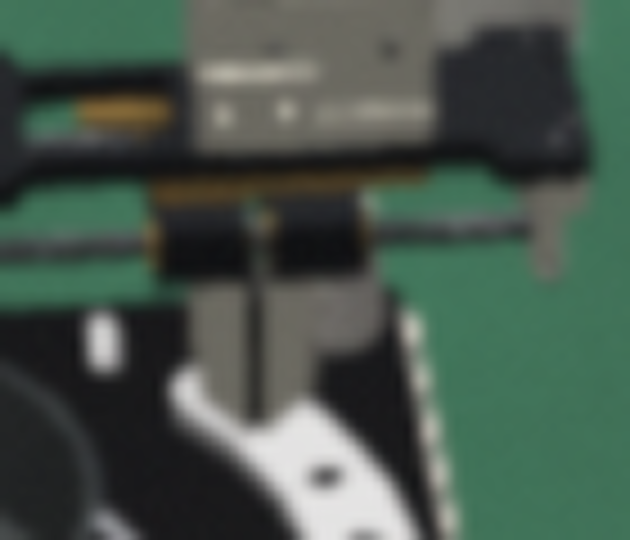

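Contact found: the bar has gone down and the force is about 1.6 N. I'll press 0.8 mm more, then stroke half a pitch to check that the force drops off the dot.

```bash
python3 -m crank '[[0,0,0,-0.002,0],[0,0,0,0,0],[0,0,0,0,0],[0,0,0,0,0],[0,0,0,0,0],[0,0,0,0,0],[0,0,0,0,0],[0,0,0,0,0]]'
python3 -m crank '[[0,-0.0085,0.0075,0,0],[0,-0.0085,0.0075,0,0],[0,-0.008,0.0080,0,0],[0,-0.008,0.008,0,0],[0,0,0,0,0],[0,0,0,0,0],[0,0,0,0,0],[0,0,0,0,0]]'
python3 - <<'E'
from h import *
import cv2
s=arm.observe();print(s["force"],s["ft_torque"])
im=arm.get_image("side")[:,:,::-1][150:210,300:370]
cv2.imwrite("pics/s9c.png",cv2.resize(im,None,fx=9,fy=9,interpolation=cv2.INTER_CUBIC))
im=arm.get_image("wrist")[:,:,::-1]
cv2.imwrite("pics/w9.png",im)
E
```

```text
clock: 12.28
position: [0.5402, -0.1528, 0.0477]
ee_rot: [1.818, 2.562, 0.0]
force: [0.4, 0.7, 2.3]
width: 0.006
clock: 12.95
position: [0.5266, -0.1402, 0.0474]
ee_rot: [-1.817, -2.562, 0.0]
force: [-1.1, 0.9, 2.1]
width: 0.004
[-1.07072999  0.92304725  2.13132881] [ 0.20007239  0.11370879 -0.01608556]
```

View pics/s9c.png

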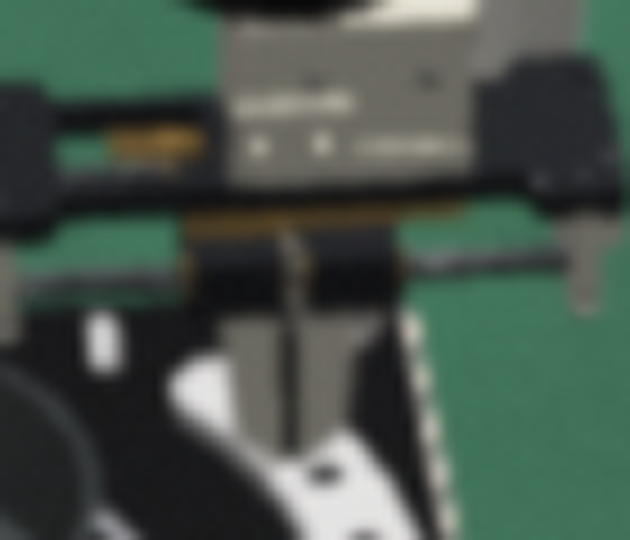

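View pics/w9.png

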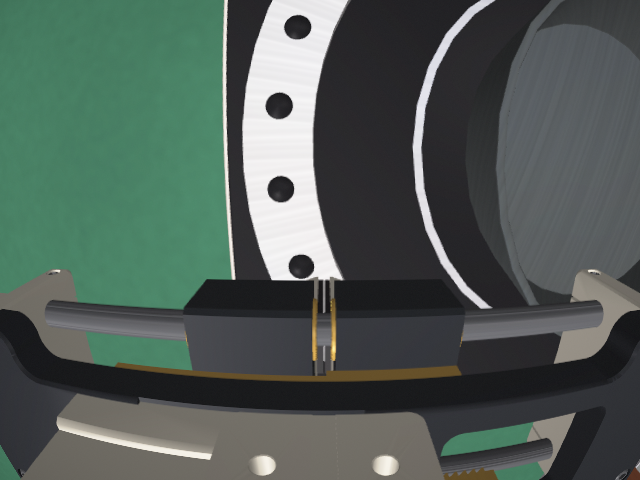

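The bar rose again off the dot: dot2's pixel row went 478 → 473, so the press at dot1 was on the dot. On to dots 2 and 3.

```bash
python3 -m crank '[[0,-0.005,0.005,0,0],[0,-0.005,0.005,0,0],[0,-0.005,0.0055,0,0],[0,-0.005,0.0055,0,0],[0,-0.005,0.0055,0,0],[0,-0.005,0.005,0,0],[0,0,0,0,0],[0,0,0,0,0]]'
python3 -c "
from cell import arm;s=arm.observe();print(s['position'],s['force'])"
```

```text
clock: 13.72
position: [0.5147, -0.1273, 0.0477]
ee_rot: [-1.817, -2.562, -0.0]
force: [0.8, 0.8, 2.5]
width: 0.005
[ 0.51469552 -0.12734037  0.04769434] [0.79207982 0.84199146 2.51593924]
```

```bash
python3 -m crank '[[0,-0.009,0.0115,0,0],[0,-0.0085,0.012,0,0],[0,-0.008,0.0125,0,0],[0,-0.008,0.013,0,0],[0,-0.0075,0.013,0,0],[0,-0.0075,0.0138,0,0],[0,0,0,0,0],[0,0,0,0,0]]'
python3 - <<'E'
from h import *
import cv2
s=arm.observe();print(s['position'],s["force"],s["ft_torque"])
im=arm.get_image("side")[:,:,::-1][150:230,300:380]
cv2.imwrite("pics/s10c.png",cv2.resize(im,None,fx=7,fy=7,interpolation=cv2.INTER_CUBIC))
im=arm.get_image("wrist")[:,:,::-1]
cv2.imwrite("pics/w10.png",im)
E
```

```text
clock: 14.38
position: [0.4949, -0.0963, 0.0476]
ee_rot: [-1.815, -2.562, -0.0]
force: [-1.7, 1.9, 3.5]
width: 0.007
[ 0.49486271 -0.09631289  0.04755653] [-1.65456726  1.94882492  3.52275159] [0.4864173  0.09442047 0.01154732]
```

View pics/s10c.png

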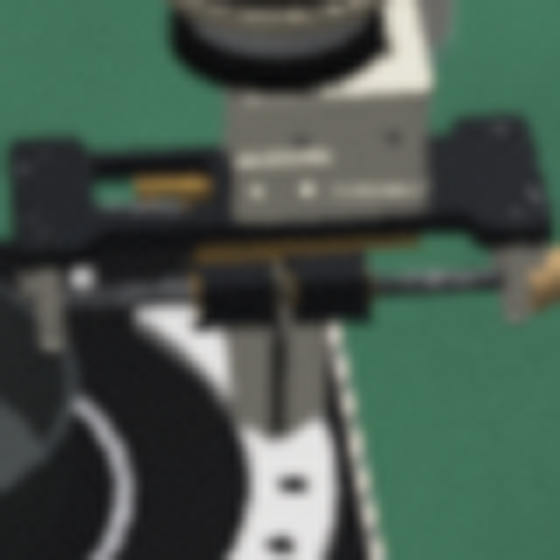

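View pics/w10.png

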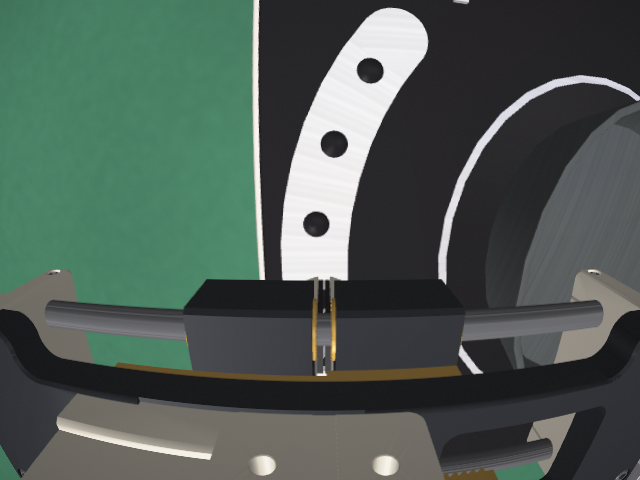

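```bash
python3 -m crank '[[0,-0.006,0.0135,0,0],[0,-0.006,0.014,0,0],[0,-0.005,0.014,0,0],[0,-0.005,0.014,0,0],[0,-0.0045,0.014,0,0],[0,-0.004,0.014,0,0],[0,0,0,0,0],[0,0,0,0,0]]'
python3 -c "
from cell import arm;s=arm.observe();print(s['position'],s['force'])"
```

```text
clock: 15.15
position: [0.4831, -0.0629, 0.0476]
ee_rot: [-1.816, -2.563, -0.001]
force: [-0.6, 2.3, 3.2]
width: 0.004
[ 0.48305066 -0.06288448  0.04763892] [-0.59469996  2.26102963  3.21551691]
```

```bash
python3 -m crank '[[0,-0.003,0.014,0,0],[0,-0.002,0.015,0,0],[0,-0.002,0.015,0,0],[0,-0.0015,0.015,0,0],[0,-0.001,0.015,0,0],[0,-0.001,0.015,0,0],[0,0,0,0,0],[0,0,0,0,0]]'
python3 - <<'E'
from h import *
import cv2
s=arm.observe();print(s['position'],s["force"],s["ft_torque"])
im=arm.get_image("side")[:,:,::-1][160:260,290:390]
cv2.imwrite("pics/s11c.png",cv2.resize(im,None,fx=6,fy=6,interpolation=cv2.INTER_CUBIC))
im=arm.get_image("wrist")[:,:,::-1]
cv2.imwrite("pics/w11.png",im)
E
```

```text
clock: 15.82
position: [0.4792, -0.0272, 0.0477]
ee_rot: [-1.816, -2.563, -0.001]
force: [-0.2, 2.4, 3.1]
width: 0.005
[ 0.47916749 -0.02716879  0.04769831] [-0.2213546   2.35948795  3.0900216 ] [ 0.53933576 -0.08085179 -0.05959575]
```

View pics/s11c.png

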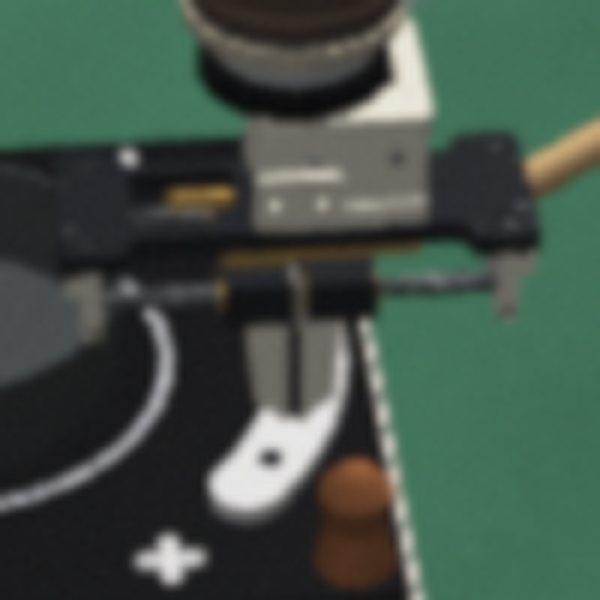

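View pics/w11.png

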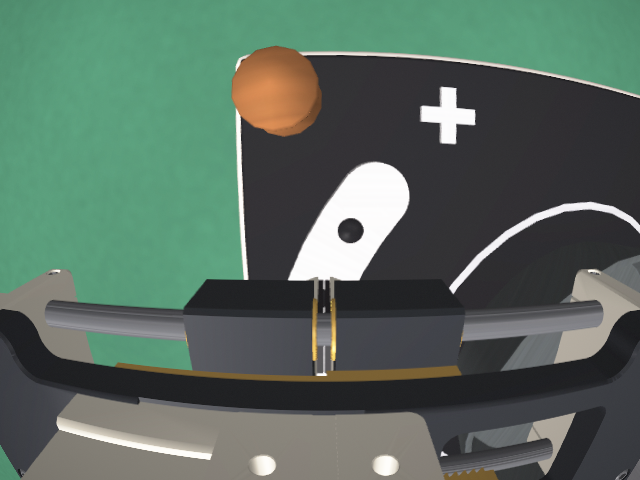

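Run:
```python
from h import *
from scipy.spatial.transform import Rotation as Ro
s=arm.observe();M=Ro.from_rotvec(s["ee_rot"]).as_matrix();p0=s["position"]
c=arm.get_calibration("wrist");K=c["intrinsics"];T=c["extrinsics"];Ti=np.linalg.inv(T)
c2=arm.get_calibration("side");K2=c2["intrinsics"];T2=np.linalg.inv(c2["extrinsics"])
for tx in(-.0095,0,.0095):
  for tz in(-.022,-.018,.017):
    P=p0+M@np.array([tx,0,tz]);p=(Ti@np.r_[P,1])[:3];th=np.arctan2(np.hypot(*p[:2]),p[2])
    q=T2@np.r_[P,1];q=K2@q[:3];q=q[:2]/q[2]
    print(tx,tz,"wrist",(K[:2,2]+K[0,0]*th*p[:2]/np.hypot(*p[:2])).round(1),"side crop6",((q-[290,160])*6).round())
u,v=350,230
x=np.array([u-K[0,2],v-K[1,2]]);r=np.linalg.norm(x);th=r/K[0,0]
d=T[:3,:3]@np.r_[np.sin(th)*x/r,np.cos(th)];o=T[:3,3];print("dot6",(o+d*(.069-o[2])/d[2]).round(4),"tcp",p0)
print("toolx",M[:,0].round(3))
```

```text
-0.0095 -0.022 wrist [324.6 313.5] side crop6 [291. 387.]
-0.0095 -0.018 wrist [324.5 309.9] side crop6 [291. 395.]
-0.0095 0.017 wrist [324.3 283.3] side crop6 [291. 458.]
0 -0.022 wrist [324.6 295. ] side crop6 [293. 401.]
0 -0.018 wrist [324.5 291.7] side crop6 [293. 409.]
0 0.017 wrist [324.3 267.5] side crop6 [293. 473.]
0.0095 -0.022 wrist [324.6 275.7] side crop6 [295. 415.]
0.0095 -0.018 wrist [324.6 272.7] side crop6 [295. 423.]
0.0095 0.017 wrist [324.3 251.2] side crop6 [295. 487.]
dot6 [0.4796 0.0048 0.069 ] tcp [ 0.47920255 -0.02765535  0.04765107]
toolx [-0.331  0.944  0.001]
```

```bash
python3 -m crank '[[0,0,0.014,0,0],[0,0,0.014,0,0],[0,0,0.014,0,0],[0,0.0005,0.014,0,0],[0,0.001,0.014,0,0],[0,0.001,0.014,0,0],[0,0,0,0,0],[0,0,0,0,0]]'
python3 - <<'E'
from h import *
import cv2
s=arm.observe();print(s['position'],s["force"],s["ft_torque"])
im=arm.get_image("side")[:,:,::-1][160:260,290:390]
cv2.imwrite("pics/s12c.png",cv2.resize(im,None,fx=6,fy=6,interpolation=cv2.INTER_CUBIC))
cv2.imwrite("pics/w12.png",arm.get_image("wrist")[:,:,::-1])
cv2.imwrite("pics/t12.png",arm.get_image("top")[:,:,::-1])
for i in range(1):print(arm.observe()["force"])
E
```

```text
clock: 16.58
position: [0.4803, 0.0064, 0.0477]
ee_rot: [-1.816, -2.563, -0.002]
force: [-0.3, 2.4, 3.0]
width: 0.006
[0.48030788 0.0064324  0.04772626] [-0.2711178   2.38274076  3.03958057] [ 0.51782797 -0.0139532   0.02927263]
[-0.36927386  1.28716153  2.73040863]
```

View pics/s12c.png

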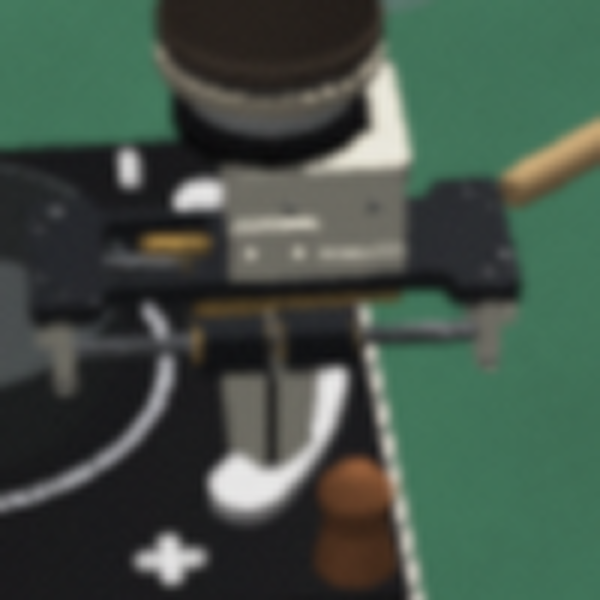

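View pics/w12.png

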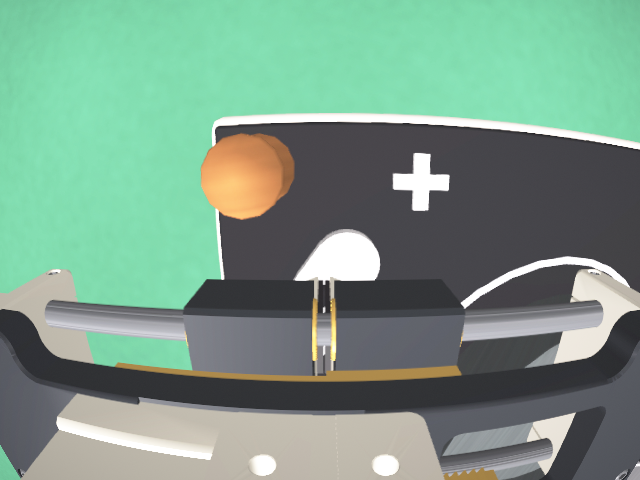

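View pics/t12.png

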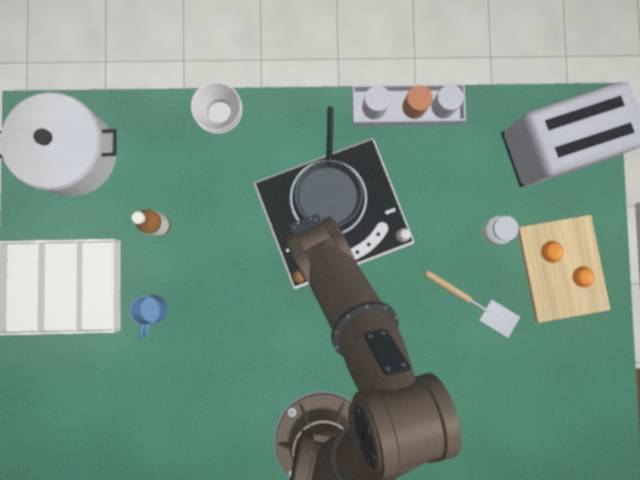

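The tip sits over dot6, with the cameras disagreeing by a few mm on where along the pad the dot lies. The loose things look unmoved from above. I'll nudge 2 mm along the arc, then raise 1.4 mm as a check: on bare bar the contact would vanish, on the dot it stays.

```bash
python3 -m crank '[[0,0.001,0.005,0,0],[0,0,0,-0.0035,0],[0,0,0,0.0035,0],[0,0,0,0.0035,0],[0,0,0,0,0],[0,0,0,0,0],[0,0,0,0,0],[0,0,0,0,0]]'
for i in 1 2; do python3 -m crank '[[0,0,0,0,0],[0,0,0,0,0],[0,0,0,0,0],[0,0,0,0,0],[0,0,0,0,0],[0,0,0,0,0],[0,0,0,0,0],[0,0,0,0,0]]'; done
```

```text
clock: 17.4
position: [0.4806, 0.007, 0.049]
ee_rot: [1.818, 2.562, -0.0]
force: [0.3, -1.6, 1.0]
width: 0.009
clock: 18.07
position: [0.4806, 0.0071, 0.049]
ee_rot: [1.818, 2.562, -0.0]
force: [0.6, -1.6, 1.9]
width: 0.005
clock: 18.73
position: [0.4806, 0.0072, 0.049]
ee_rot: [-1.818, -2.562, -0.0]
force: [-0.1, -1.0, 2.4]
width: 0.005
```

Force stays at about 2 N with the TCP at 0.049, where bare bar would give about 0, so the finger is on the dot. I'll press back to about 3 N and hold.

```bash
python3 -m crank '[[0,0,0,-0.0025,0],[0,0,0,0,0],[0,0,0,0,0],[0,0,0,0,0],[0,0,0,0,0],[0,0,0,0,0],[0,0,0,0,0],[0,0,0,0,0]]'
python3 -m crank '[[0,0,0,0,0],[0,0,0,0,0],[0,0,0,0,0],[0,0,0,0,0],[0,0,0,0,0],[0,0,0,0,0],[0,0,0,0,0],[0,0,0,0,0]]'
python3 - <<'E'
from cell import arm
print(arm.observe()["force"]);print(arm.sign_off())
E
```

```text
clock: 19.4
position: [0.4805, 0.0071, 0.048]
ee_rot: [-1.818, -2.562, 0.0]
force: [-0.8, -1.4, 2.2]
width: 0.009
clock: 20.07
position: [0.4806, 0.0072, 0.048]
ee_rot: [1.818, 2.562, 0.0]
force: [-0.8, -1.8, 1.4]
width: 0.005
[-0.80617671 -1.82393159  1.3904219 ]
the job is handed in; nothing more can be done
None
```

I stroked the touch bar with the shut fingers from dot1, at the minus end, to dot6, next to the plus. I handed the job in at about 20 s with the fingertip still resting on dot6. The interface gave no verdict.

**Force:** the vertical force at the end of each step stayed between about 1.0 and 3.5 N. The last two readings on dot6 were 2.2 N and 1.4 N, with about 0.5 N of noise. They are inside 0.3–15 N, but below the roughly 3 N I expected at that height.

**Dots touched:** no sensor reports each dot directly.
- **Dot1:** the pictures showed the bar pressed further down on the dot than between dots.
- **Dot6:** I raised the tip to a height where bare bar should give almost no force, and about 2 N remained.
- **Dots 2–5:** I judged these by position along the arc and by force (2.5–3.5 N, against 2.1 N between dots). Dot2, at 2.5 N, is the weakest case.

**What disagreed:**
- The real fingertip sat about 22 mm behind the TCP, not 17 mm ahead of it as described, so I found the contact height by force.
- The cameras disagreed on dot positions by up to about 4 mm, and by about 8 mm along the arc in the side view of dot6. I took a compromise position that keeps the dot under the 19 mm pad in every estimate.
- At the end there was about 1.8 N sideways on the tip along y, which I put down to friction.

**Other things:** the last top view showed the pan, shaker, mug, oil bottle, jar and spatula where they started. The arm partly covered the mill in that view, but the side view still showed it in its corner.

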